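# Fetch the drying capsule from under the glass shelf with tongs

## Robot

A 7-joint arm with a two-finger parallel gripper is mounted at the origin on the work surface. World frame = base frame: x ahead of the robot, y to its left, z up, the work surface at z = 0. Lengths are in m, angles in degrees, forces in N, time in s.
With the tool pointing down it reaches from about 0.4 to 0.875 m from the base axis. Payload 6.5 kg.
Tool frame: the origin (TCP) lies at the centre of the arm's flange, where the gripper is bolted on; the fingertips stand 166 mm ahead of it and the grasp point (between the pads) lies 147 mm ahead of it (bot.tips_ahead is the distance from the TCP to the fingertips, in m); z points along the fingers, y is the line along which they close (so a half turn about z gives the same grasp; the last joint's range is limited). The gripper opens to 88 mm and grips with 3 to 60 N. Pads are 18 mm wide; open, the fingers measure 123 mm over their backs; the gripper's body (75 mm by 187 mm) begins 45 mm behind the grasp point.
Start: joints at [61.238, 30.733, -0.252, 88.115, 0.149, 61.152, -4.079], TCP at [0.274, -0.589, 0.405] pointing down, gripper open.
Joint ranges: [-154.64, 154.64], [-21.42, 123.67], [-72.66, 72.17], [13.99, 137.28], [-74.86, 254.86], [10.95, 109.41], [-158.01, 158.01]. Speed limits (degrees/s): [136.94, 136.94, 180, 180, 180, 180, 180].

## Interface

Orientations are given as a 3x3 rotation matrix whose columns are the frame's x, y, z axes.
In Python, from rig import bot, read_camera, camera_params gives the robot as it stands. The module is installed in compiled form; this text tells all that it offers.
- The arm moves only by the shell command python3 -m creep 'ROWS' [FORCE]. ROWS is JSON, a list of rows, each an object with "grip": the opening, from 0 (shut) to 1 (fully open); "travel": the shift along the tool's x, y, z in cm, a list of three; "spin": the turn about the tool's z in rad. In form: [{"grip": grip, "travel": [x, y, z], "spin": spin}, ...]. A call has 1 to 10 rows; each row is the pose to reach, as a shift and turn from the pose commanded when the call began, along the tool's axes at that moment; what a row does not reach only later rows make up. A row lasts 1/12 s, in which the tool goes at most 41.7 mm and 7.16 degrees, less where a joint would pass 70% of its speed; a pose out of reach is approached as far as the arm can. A call with a gripper value outside its range is refused whole. The fingers move at their own pace and stop on an object; FORCE is the grip in N (left out, the last holds). Time passes only in rows, so rows that repeat a pose let the fingers close. It gives the time, the measured TCP pose, the force, the opening and the grip force at its end, in the units of the state.
- bot.get_obs(): the state, without advancing time (a new reading comes with each control period).
- read_camera(name): name is "scene" or "side" or "wrist"; returns the picture (400x640x3 uint8, red, green, blue); there is no depth.
- camera_params(name): a dict with "camera_matrix" (3x3 intrinsics, pixels), "extrinsics" (4x4, takes a point from camera to world coordinates). Camera axes: x right, y up, looking along -z (the intrinsics and any distortion apply to the point x, -y, -z); pixel columns grow to the right and rows downward; lengths in m; the calibration is good to about 2 mm. A picture is of the moment at which its call begins: read the wrist's pose just before it. camera_params takes no time and is no camera call; for the wrist camera it gives the pose at the moment of the call.
- bot.close_job(): hands the job in; it is judged then, once.
The state is a dict: "time": time; "joint_pos": joint angles; "dq": joint speeds; "effort": joint torques, N m; "tool_pos": TCP position; "eef_rot": TCP orientation; "contact_force": force on the tool from outside, world axes, zero at the start; "ft_torque": the same for the moment, N m; "width": finger opening in m; "grip_force": force on a finger pad.
Only numpy, scipy, OpenCV 4.12 (cv2) and the standard library are available. Lean on these libraries where they do the work, as an engineer would, in place of code of your own. Each camera call takes 0.05 s, during which the arm holds its last target. There are 200 camera calls.

## Task

The drying capsule of the hearing aid dryer has slid under the low glass shelf on the nightstand. Pick up the spring tongs by their rubber grips, slide their tips in through the open front of the shelf (the side towards the robot), close them on the capsule where it lies, draw it out to the front and lift it, and finish while still holding it steady in the closed tongs, more than 10 cm above the nightstand top and in front of the shelf. Only the tongs may touch the capsule, not the gripper fingers; do not bump the shelf, and leave the bowl, dryer cube, battery tube and glasses case where they are.

Things in the scene. Friction and masses are not known exactly. Their poses are not given: they have to be found in the camera images.
- tongs: Steel spring tongs, 60 g, lying on edge: two flat arms, 185 x 4 mm, 24 mm tall (z 0 to 24), pivoted at x = -80 mm, ending at x = 105. Origin: underside, on the centre line midway between the black rubber grip patches (x -15 to 15), near the centre of mass; x to the tips, z up. Open: 50 mm over the outsides at the grips; at the tip ends 62 mm inside, 71 outside. Frame fixed to the +y arm.
- tongs_tip (a point): Point on the inner face of the +y arm of the tongs, in the middle of the black rubber tip, 18 mm back from the arm's end and 12 mm above its lower edge (at x = 87, y = 30, z = 12 mm of the tongs frame).
- tongs_arm (a joint): Closing angle between the arms, rad: 0 open, 0.2 arms parallel (26 mm inside, 34 outside: as on the capsule), 0.3 stop if empty. Sprung open: squeezing at the grips takes 1.5 N to start and 4.5 N to reach 0.2; each further N gives about 0.5 N on the capsule. A light squeeze to 45 mm at the grips holds the tongs still open about 50 mm at the tips.
- capsule: Drying capsule: black plastic disc with small pale dots on top, 26 mm diameter, 20 mm high, about 18 g, standing flat on the nightstand under the glass shelf, loose. Origin: centre of its underside; z up.
- shelf: Low shelf, fixed: clear glass plate 110 mm deep (x), 220 wide (y), underside 56 and top 62 mm above the nightstand, on two aluminium side legs 8 mm thick along its y ends (204 mm clear between them); open front and back. Origin: nightstand level under the plate's centre; x from the front edge (x = -55 mm, towards the robot) to the back edge (x = 55), z up.
- bowl: Small glass bowl, 68 mm across, 34 mm high, loose on top of the shelf near its +y end. Bystander. Origin: centre of its underside.
- cube: Grey hearing aid drying cube, 80 x 80 mm, 78 mm high with its button on top, standing on the nightstand. Bystander. Origin: centre of its underside.
- tube: White push-dispenser battery tube standing upright, 32 mm diameter, 70 mm high. Bystander. Origin: centre of its underside.
- case: Closed aluminium glasses case lying flat, 160 (x) x 62 (y) x 26 mm high. Bystander. Origin: centre of its underside.
There are look-alikes about, which are no part of the job. What is shaped like the tongs but turquoise or yellow is not meant.

How it is judged (in metres and radians):
On the way:
1. the tongs, held by the fingers, are closed on the capsule while it is still under the shelf (contact force between tongs and capsule above 0.8 N and contact force between the fingers and tongs above 1 N and value of joint tongs_arm between 0.14 and 0.27 rad and distance between tongs_tip and capsule below 0.05 m and x of capsule in the frame of shelf above -0.05 m and height (world z) of capsule below 0.04 m), for 0.2 s.
At the end, for the whole second after the job is handed in: Fingers hold the tongs (over 1 N), closed on the capsule (0.14 to 0.27 rad, over 0.8 N, within 50 mm of the tip point); its underside over 100 mm up, its centre at shelf x below -60 mm, touched by neither fingers nor shelf; capsule and tongs below 30 mm/s (contact force between tongs and capsule above 0.8 N and contact force between the fingers and tongs above 1 N and value of joint tongs_arm between 0.14 and 0.27 rad and distance between tongs_tip and capsule below 0.05 m and height (world z) of capsule above 0.1 m and x of capsule in the frame of shelf below -0.06 m and contact force between each of the fingers, shelf and capsule below 0.05 N and linear speed of each of capsule, tongs below 0.03 m/s); the arm keeps its last pose, push and grip.
It fails at once if the gripper fingers touch the capsule (contact force between the fingers and capsule above 0.3 N).
It fails at once if the shelf is bumped by robot or tongs (over 5 N) (contact force between shelf and the fingers above 5 N or contact force between shelf and the arm above 5 N or contact force between shelf and tongs above 5 N).
It fails at once if a bystander is moved more than 15 mm (distance of any of bowl, cube, tube, case from where it was at the start of the episode above 0.015 m).
It also fails if it takes over 43 s, if anything falls off the work surface, if the arm or the gripper's body presses on something with over 40 N, if the wrist force passes 120 N, or if a joint passes its speed limit or range.

## Working session

There is one attempt and no reset: what is moved stays moved. The work goes in short steps, Python scripts to look and compute and a shell command to move; the robot and the scene stay as the last step left them, time stands still between calls to the robot, and variables do not carry over. Pictures are saved under pics/ and viewed, at most 10 in all, crops included, and the job is handed in when it is done.

```bash
mkdir -p pics
python3 - <<'E'
from rig import bot, read_camera, camera_params
import cv2, numpy as np
o=bot.get_obs(); print(o['time'],o['tool_pos'],o['eef_rot'],o['width'],o['grip_force'],bot.tips_ahead)
for n in ['scene','side','wrist']:
    p=camera_params(n); print(n,p)
    cv2.imwrite(f'pics/{n}0.png',read_camera(n)[:,:,::-1])
E
```

```text
0.0 [ 0.27425432 -0.58894425  0.40385974] [[ 9.06514890e-01  4.22173071e-01 -8.07894895e-04]
 [ 4.22173833e-01 -9.06513654e-01  1.50005896e-03]
 [-9.90832538e-05 -1.70089787e-03 -9.99998549e-01]] 0.08824836308780644 0.0 0.166
scene {'camera_matrix': array([[412.27497346,   0.        , 317.95272146],
       [  0.        , 412.27497346, 200.26471508],
       [  0.        ,   0.        ,   1.        ]]), 'extrinsics': array([[ 0.85317352, -0.41014332,  0.32230018,  0.83175125],
       [ 0.52154427,  0.6597054 , -0.54109183, -0.63982181],
       [ 0.00930203,  0.62973903,  0.77675107,  0.94901513],
       [ 0.        ,  0.        ,  0.        ,  1.        ]])}
side {'camera_matrix': array([[504.37449101,   0.        , 323.18111407],
       [  0.        , 504.37449101, 194.63113503],
       [  0.        ,   0.        ,   1.        ]]), 'extrinsics': array([[ 0.95734727,  0.22284824, -0.18391538,  0.16045361],
       [-0.28883941,  0.72133137, -0.62948618, -1.01230018],
       [-0.00761595,  0.65575889,  0.75493197,  1.28339072],
       [ 0.        ,  0.        ,  0.        ,  1.        ]])}
wrist {'camera_matrix': array([[305.43232939,   0.        , 320.8074539 ],
       [  0.        , 305.43232939, 205.11032051],
       [  0.        ,   0.        ,   1.        ]]), 'extrinsics': array([[ 0.42271969,  0.86839416,  0.25922894,  0.34030887],
       [-0.90625909,  0.40555768,  0.11923683, -0.5584171 ],
       [-0.00158772, -0.28533234,  0.95842733,  0.38316091],
       [ 0.        ,  0.        ,  0.        ,  1.        ]])}
```

View pics/scene0.png

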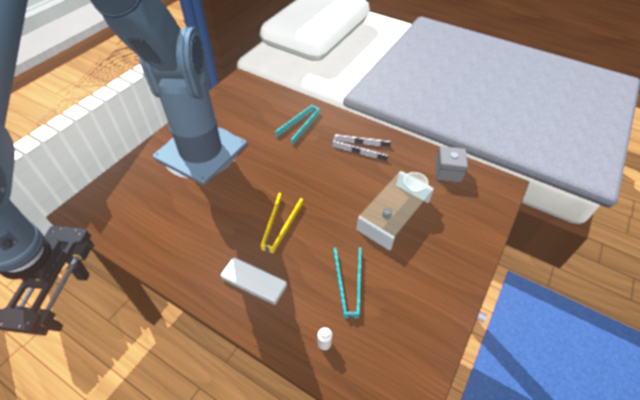

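View pics/side0.png

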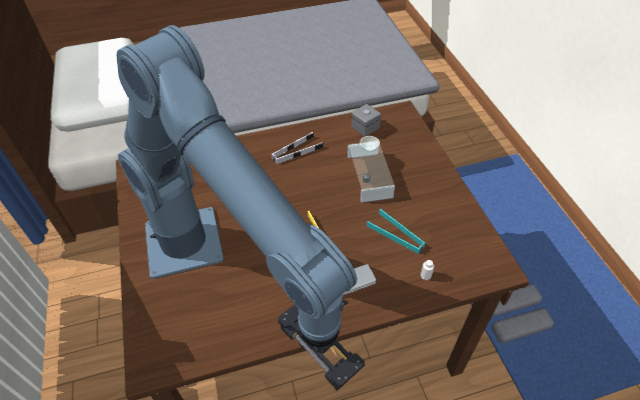

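The scene view shows the steel tongs around (362,148), the shelf around (395,208) and the capsule around (387,213). In the side view the tongs are at (298,148) and the capsule at (366,178). I'll zoom in on both.

```bash
cat > h.py <<'E'
import numpy as np, cv2
from rig import camera_params
def ray(P,u,v):
    K=P['camera_matrix'];E=P['extrinsics']
    d=E[:3,:3]@np.array([(u-K[0,2])/K[0,0],-(v-K[1,2])/K[1,1],-1]); return E[:3,3],d
def onz(P,u,v,z):
    c,d=ray(P,u,v); return (c+d*(z-c[2])/d[2]).round(4)
def two(P,a,Q,b):
    c,d=ray(P,*a);e,f=ray(Q,*b)
    s=np.linalg.lstsq(np.c_[d,-f],e-c,rcond=None)[0]
    p=c+s[0]*d;q=e+s[1]*f; return ((p+q)/2).round(4),np.linalg.norm(p-q).round(4)
E
python3 - <<'E'
import cv2,numpy as np
a=cv2.imread('pics/scene0.png')[120:260,320:480];b=cv2.imread('pics/side0.png')[95:215,260:420]
a=cv2.resize(a,None,fx=5,fy=5,interpolation=2)[:600];b=cv2.resize(b,None,fx=5,fy=5,interpolation=2)
cv2.imwrite('pics/sc1.png',a[:600]);cv2.imwrite('pics/sd1.png',b)
E
```

```text
(no output)
```

View pics/sc1.png

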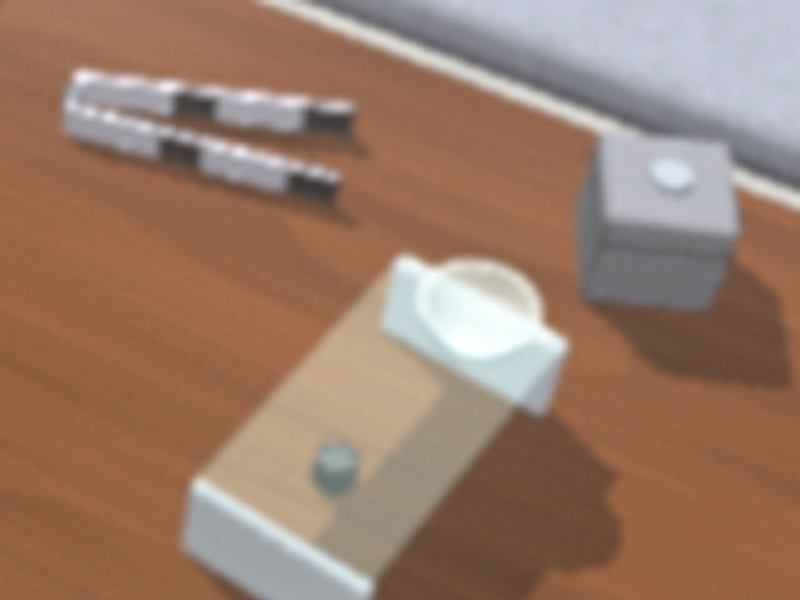

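View pics/sd1.png

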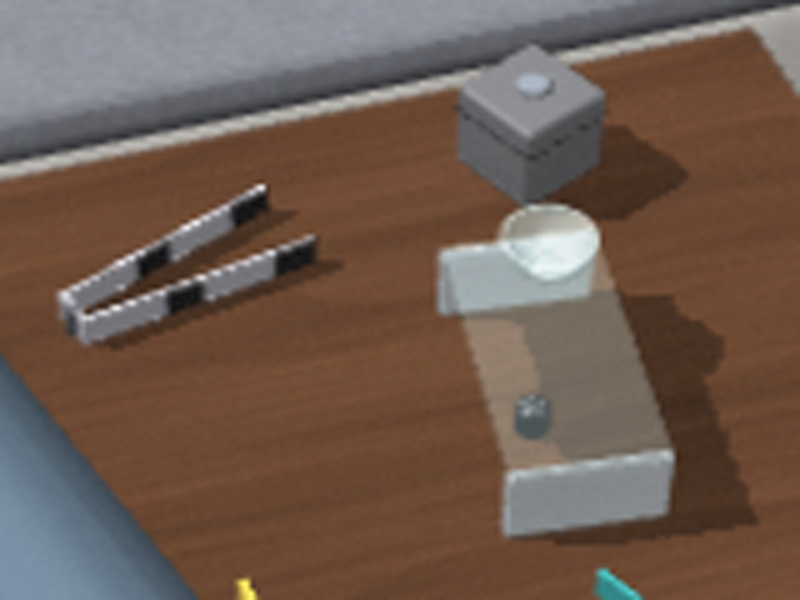

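The crops show the tongs lying open with their tips pointing towards world +x, and the capsule in the -y half under the glass. Next I'll turn the pixels into positions.

Run:
```python
from h import *
S=camera_params('scene');D=camera_params('side')
s=lambda u,v:(320+u/5,120+v/5)
d=lambda u,v:(260+u/5,95+v/5)
for n,a,b,z in [('gripfar',(193,95),(152,250),.024),('gripnear',(180,140),(186,287),.024),('tipfar',(355,103),(265,187),.024),('tipnear',(340,176),(315,237),.024),('pivot',(68,95),(70,303),.024),
 ('cap',(335,450),(532,402),.02),('shFy+',(402,258),(440,250),.062),('shFy-',(197,482),(505,475),.062),('shBy-',(372,582),(672,452),.062),('shBy+',(566,345),(590,243),.062)]:
    print(n,onz(S,*s(*a),z),onz(D,*d(*b),z),*two(S,s(*a),D,d(*b)))
```

```text
gripfar [0.4262 0.2964 0.024 ] [0.4226 0.3006 0.024 ] [0.4235 0.3036 0.019 ] 0.003
gripnear [0.439  0.2544 0.024 ] [0.4363 0.2563 0.024 ] [0.4371 0.2591 0.0202] 0.0015
tipfar [0.52   0.3461 0.024 ] [0.5194 0.3414 0.024 ] [0.5201 0.3449 0.0229] 0.0032
tipnear [0.5408 0.2793 0.024 ] [0.5393 0.2787 0.024 ] [0.54   0.2815 0.0215] 0.0003
pivot [0.3564 0.2528 0.024 ] [0.3535 0.265  0.024 ] [0.3535 0.2609 0.0219] 0.0088
cap [0.6322 0.0808 0.02  ] [0.6351 0.081  0.02  ] [0.6332 0.0769 0.0249] 0.0002
shFy+ [0.6131 0.1988 0.062 ] [0.6077 0.2011 0.062 ] [0.6107 0.2085 0.0532] 0.0019
shFy- [ 0.5874 -0.0107  0.062 ] [ 0.5805 -0.011   0.062 ] [ 0.5843 -0.0024  0.0509] 0.0008
shBy- [ 0.6948 -0.0202  0.062 ] [ 0.691  -0.0242  0.062 ] [ 0.6941 -0.017   0.0552] 0.0026
shBy+ [0.7204 0.1862 0.062 ] [0.7106 0.1766 0.062 ] [0.7188 0.1971 0.0456] 0.0065
```

Tongs: grip midpoint about (0.431, 0.277), heading about 18.5°, and the measured lengths agree with the given sizes. Shelf: yaw about -7°, centre about (0.651, 0.088). Capsule: about (0.633, 0.080). I'll move over to the tongs.

```bash
python3 -m creep '[{"grip":1,"travel":[39,-30,0],"spin":0},{"grip":1,"travel":[39,-30,0],"spin":0},{"grip":1,"travel":[39,-30,0],"spin":0},{"grip":1,"travel":[39,-30,0],"spin":0},{"grip":1,"travel":[39,-30,0],"spin":0},{"grip":1,"travel":[39,-30,0],"spin":0},{"grip":1,"travel":[39,-30,0],"spin":0},{"grip":1,"travel":[39,-30,0],"spin":0},{"grip":1,"travel":[39,-30,0],"spin":0},{"grip":1,"travel":[39,-30,0],"spin":0}]' 5
```

```text
time: 0.98
tool_pos: [0.4669, -0.2176, 0.4047]
eef_rot: [[0.907, 0.422, -0.0], [0.422, -0.907, -0.0], [-0.0, 0.0, -1.0]]
contact_force: [1.3, -0.9, 0.0]
width: 0.0879
grip_force: 0.0
```

```bash
python3 -m creep '[{"grip":1,"travel":[17.6,-46.4,5],"spin":0.11},{"grip":1,"travel":[17.6,-46.4,5],"spin":0.11},{"grip":1,"travel":[17.6,-46.4,5],"spin":0.11},{"grip":1,"travel":[17.6,-46.4,5],"spin":0.11},{"grip":1,"travel":[17.6,-46.4,5],"spin":0.11},{"grip":1,"travel":[17.6,-46.4,5],"spin":0.11},{"grip":1,"travel":[17.6,-46.4,5],"spin":0.11},{"grip":1,"travel":[17.6,-46.4,5],"spin":0.11},{"grip":1,"travel":[17.6,-46.4,5],"spin":0.11},{"grip":1,"travel":[17.6,-46.4,5],"spin":0.11}]'
```

```text
time: 1.82
tool_pos: [0.4356, 0.1956, 0.3628]
eef_rot: [[0.947, 0.32, 0.0], [0.32, -0.947, -0.0], [0.0, 0.0, -1.0]]
contact_force: [1.4, 1.0, -0.1]
width: 0.0884
grip_force: 0.0
```

```bash
python3 -m creep '[{"grip":1,"travel":[1.5,-7,7],"spin":0},{"grip":1,"travel":[1.5,-7,7],"spin":0},{"grip":1,"travel":[1.5,-7,7],"spin":0},{"grip":1,"travel":[1.5,-7,7],"spin":0},{"grip":1,"travel":[1.5,-7,7],"spin":0}]'
python3 - <<'E'
from rig import *
import cv2,pickle
P=camera_params('wrist');o=bot.get_obs();im=read_camera('wrist')[:,:,::-1]
cv2.imwrite('pics/w1.png',im);pickle.dump((P,o['tool_pos'],o['eef_rot']),open('w1.pkl','wb'))
print(o['tool_pos'])
E
```

```text
time: 2.23
tool_pos: [0.4277, 0.2649, 0.2925]
eef_rot: [[0.947, 0.321, -0.002], [0.321, -0.947, -0.001], [-0.002, 0.001, -1.0]]
contact_force: [-0.1, -0.7, 0.0]
width: 0.0882
grip_force: 0.0
[0.42769545 0.26486946 0.29251761]
```

View pics/w1.png

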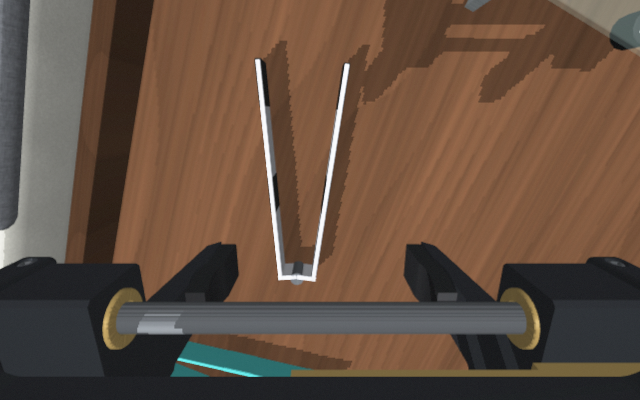

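The wrist view shows the tongs' top edges: tips at (258,60) and (347,66), pivot end at (280,279) and (314,279), and the left grip at about (275,190).

Run:
```python
from h import *
import pickle
P,t,R=pickle.load(open('w1.pkl','rb'))
g=lambda u,v:onz(P,u,v,.024)
a,b,c,d=g(258,60),g(347,66),g(280,279),g(314,279)
tip=(a+b)/2;pv=(c+d)/2;u=tip-pv;L=np.linalg.norm(u);u/=L
print(tip,pv,L,np.linalg.norm(a-b),np.degrees(np.arctan2(u[1],u[0])),np.degrees(np.arctan2(R[1,0],R[0,0])))
og=tip-.105*u;print('origin',og,'patch',g(275,190))
print('delta tool cm',100*R.T@(og-t))
```

```text
[0.5265 0.3122 0.024 ] [0.3529 0.2619 0.024 ] 0.1807402832796275 0.06613017465575001 16.158762690570736 18.74440489780101
origin [0.42564811 0.28297851 0.024     ] patch [0.4267 0.3044 0.024 ]
delta tool cm [ 0.43743015 -1.79627645 26.84996062]
```

```bash
python3 -m creep '[{"grip":1,"travel":[0.5,-1.8,5],"spin":0.045},{"grip":1,"travel":[0.5,-1.8,5],"spin":0.045},{"grip":1,"travel":[0.5,-1.8,5],"spin":0.045},{"grip":1,"travel":[0.5,-1.8,5],"spin":0.045}]'
python3 - <<'E'
from rig import *
import cv2,pickle
P=camera_params('wrist');o=bot.get_obs();im=read_camera('wrist')[:,:,::-1]
cv2.imwrite('pics/w2.png',im);pickle.dump((P,o['tool_pos'],o['eef_rot']),open('w2.pkl','wb'))
print(o['tool_pos'])
E
```

```text
time: 2.62
tool_pos: [0.4273, 0.2826, 0.2436]
eef_rot: [[0.961, 0.277, -0.0], [0.277, -0.961, -0.001], [-0.0, 0.001, -1.0]]
contact_force: [0.1, 0.0, 0.2]
width: 0.0881
grip_force: 0.0
[0.4273466  0.28260343 0.24359662]
```

View pics/w2.png

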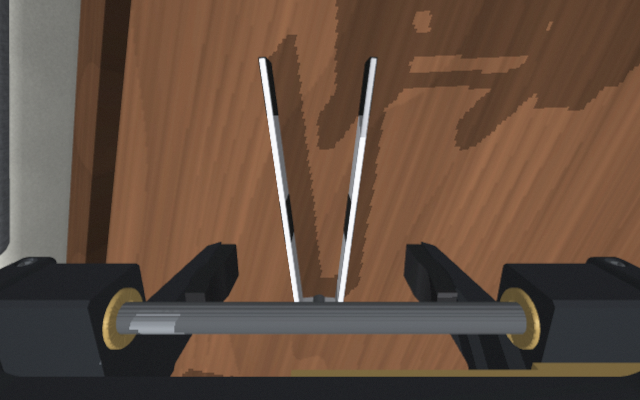

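The tongs are centred between the fingers, with tips at (264,60) and (373,60), and square to the tool. I'll descend and close lightly.

```bash
python3 -m creep '[{"grip":1,"travel":[0,0,3],"spin":0},{"grip":1,"travel":[0,0,5.5],"spin":0},{"grip":1,"travel":[0,0,7.2],"spin":0},{"grip":1,"travel":[0,0,7.2],"spin":0},{"grip":0.51,"travel":[0,0,7.2],"spin":0},{"grip":0.51,"travel":[0,0,7.2],"spin":0},{"grip":0.51,"travel":[0,0,7.2],"spin":0},{"grip":0.51,"travel":[0,0,7.2],"spin":0},{"grip":0.51,"travel":[0,0,7.2],"spin":0},{"grip":0.51,"travel":[0,0,7.2],"spin":0}]' 5
```

```text
time: 3.5
tool_pos: [0.4272, 0.2838, 0.1716]
eef_rot: [[0.961, 0.277, 0.001], [0.277, -0.961, 0.001], [0.001, -0.0, -1.0]]
contact_force: [0.1, 0.5, 2.1]
width: 0.0505
grip_force: 3.0
```

```bash
python3 -m creep '[{"grip":0.5,"travel":[0,0,0],"spin":0},{"grip":0.5,"travel":[0,0,0],"spin":0},{"grip":0.5,"travel":[0,0,0],"spin":0},{"grip":0.5,"travel":[0,0,0],"spin":0}]' 5
```

```text
time: 3.83
tool_pos: [0.4273, 0.2841, 0.1715]
eef_rot: [[0.961, 0.278, 0.001], [0.278, -0.961, 0.001], [0.001, -0.001, -1.0]]
contact_force: [-0.4, -0.1, 6.4]
width: 0.0444
grip_force: 4.9
```

```bash
python3 -m creep '[{"grip":0.5,"travel":[0,0,-2],"spin":0},{"grip":0.5,"travel":[0,0,-4],"spin":0},{"grip":0.5,"travel":[0,0,-5],"spin":0},{"grip":0.5,"travel":[-1,3,-5],"spin":0.1},{"grip":0.5,"travel":[-1,6,-5],"spin":0.2},{"grip":0.5,"travel":[-1,9,-5],"spin":0.3},{"grip":0.5,"travel":[-1,12,-5],"spin":0.4},{"grip":0.5,"travel":[-1,15,-5],"spin":0.4},{"grip":0.5,"travel":[-1,18,-5],"spin":0.4},{"grip":0.5,"travel":[-1,18.5,-5],"spin":0.4}]' 5
python3 - <<'E'
from h import *
from rig import *
import cv2,pickle
P=camera_params('wrist');o=bot.get_obs();im=read_camera('wrist')[:,:,::-1]
cv2.imwrite('pics/w3.png',im);pickle.dump((P,o['tool_pos'],o['eef_rot']),open('w3.pkl','wb'))
print(o['tool_pos'],o['width'],o['grip_force'])
S=camera_params('scene');print([onz(S,*p,.024) for p in [(280,195),(301,201),(265,248)]])
E
```

```text
time: 4.67
tool_pos: [0.4696, 0.0975, 0.2206]
eef_rot: [[0.992, -0.126, -0.0], [-0.126, -0.992, -0.003], [0.0, 0.004, -1.0]]
contact_force: [-0.4, 0.5, -0.8]
width: 0.0441
grip_force: 2.5
[0.46957778 0.09748824 0.22062093] 0.0440604808708601 2.5228549599617622
[array([ 0.3436, -0.037 ,  0.024 ]), array([ 0.4078, -0.0236,  0.024 ]), array([ 0.4139, -0.2074,  0.024 ])]
```

View pics/w3.png

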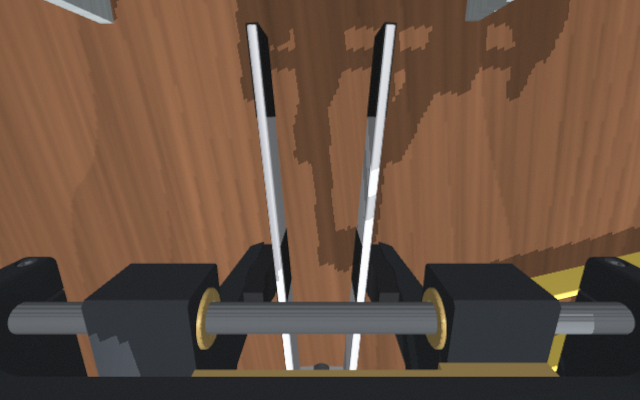

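The tongs are held with tips at (252,25) and (390,25), and the shelf legs' inner front feet are at about (112,22) and (470,20). Checking these numerically.

Run:
```python
from h import *
import pickle
P,t,R=pickle.load(open('w3.pkl','rb'))
for z in (0,.062): print(z,onz(P,112,22,z),onz(P,470,20,z))
zt=t[2]-.1715+.024
for p in [(252,25),(390,25)]:
    q=onz(P,*p,zt); print(q,(R.T@(q-t)).round(4))
cap=np.array([.634,.080,.02]); print('cap in tool',(R.T@(cap-t)).round(4))
```

```text
0 [0.6076 0.2003 0.    ] [ 0.5829 -0.0053  0.    ]
0.062 [0.5872 0.1654 0.062 ] [0.5702 0.0235 0.062 ]
[0.5762 0.1084 0.0731] [ 0.1044 -0.0248  0.1474]
[0.5699 0.058  0.0731] [0.1045 0.026  0.1476]
cap in tool [ 0.1653 -0.004   0.2006]
```

```bash
python3 -m creep '[{"grip":0.5,"travel":[0,-0.45,2],"spin":0},{"grip":0.5,"travel":[0,-0.45,4],"spin":0},{"grip":0.5,"travel":[0,-0.45,4.6],"spin":0},{"grip":0.5,"travel":[1,-0.45,4.6],"spin":0},{"grip":0.5,"travel":[2,-0.45,4.6],"spin":0},{"grip":0.5,"travel":[3,-0.45,4.6],"spin":0},{"grip":0.5,"travel":[4,-0.45,4.6],"spin":0},{"grip":0.5,"travel":[5,-0.45,4.6],"spin":0},{"grip":0.5,"travel":[5,-0.45,4.6],"spin":0},{"grip":0.5,"travel":[5,-0.45,4.6],"spin":0}]' 5
python3 - <<'E'
from h import *
from rig import *
import cv2,pickle
P=camera_params('wrist');o=bot.get_obs();im=read_camera('wrist')[:,:,::-1]
cv2.imwrite('pics/w4.png',im);pickle.dump((P,o['tool_pos'],o['eef_rot']),open('w4.pkl','wb'))
E
```

```text
time: 5.55
tool_pos: [0.5195, 0.1013, 0.1752]
eef_rot: [[0.993, -0.12, 0.001], [-0.12, -0.993, 0.0], [0.001, -0.0, -1.0]]
contact_force: [-0.3, -1.1, -0.4]
width: 0.044
grip_force: 2.5
```

View pics/w4.png

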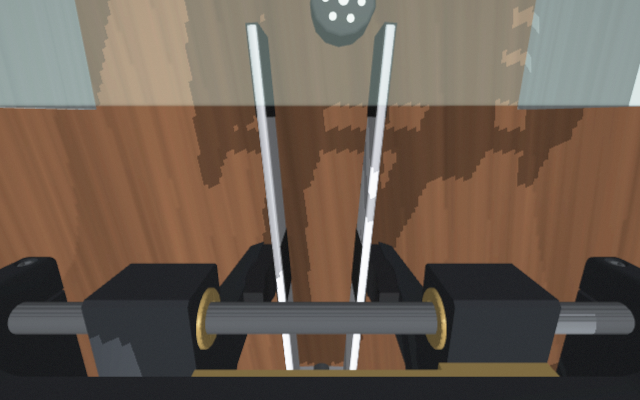

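The capsule is at about (343,5) with radius 32 px, and the tip centre line is at column 321, so it sits to the right. I'll correct for that.

Run:
```python
from h import *
import pickle
P,t,R=pickle.load(open('w4.pkl','rb'))
T=lambda u,v,z:(R.T@(onz(P,u,v,z)-t)).round(4)
print(T(343,5,.02),T(311,5,.02),T(375,5,.02)); zt=t[2]-.1715+.024
print(T(252,25,zt),T(390,25,zt),'edge',T(320,106,.062),T(320,106,.056))
```

```text
[0.1132 0.009  0.1553] [ 0.1133 -0.0033  0.1553] [0.1132 0.0213 0.1553]
[ 0.1045 -0.0249  0.1476] [0.1045 0.026  0.1476] edge [0.0753 0.0003 0.1133] [0.0754 0.0003 0.1193]
```

```bash
python3 -m creep '[{"grip":0.5,"travel":[0,0.5,0],"spin":0},{"grip":0.5,"travel":[0,0.85,0],"spin":0},{"grip":0.5,"travel":[0,0.85,0],"spin":0},{"grip":0.5,"travel":[0.8,0.85,0],"spin":0},{"grip":0.5,"travel":[1.6,0.85,0],"spin":0},{"grip":0.5,"travel":[2.3,0.85,0],"spin":0},{"grip":0.5,"travel":[2.6,0.85,0],"spin":0},{"grip":0.5,"travel":[2.6,0.85,0],"spin":0},{"grip":0.5,"travel":[2.6,0.85,0],"spin":0}]' 5
python3 -m creep '[{"grip":0.3,"travel":[0,0,0],"spin":0},{"grip":0.3,"travel":[0,0,0],"spin":0},{"grip":0.3,"travel":[0,0,0],"spin":0},{"grip":0.2,"travel":[0,0,0],"spin":0},{"grip":0.2,"travel":[0,0,0],"spin":0},{"grip":0.2,"travel":[0,0,0],"spin":0},{"grip":0.2,"travel":[0,0,0],"spin":0},{"grip":0.2,"travel":[0,0,0],"spin":0},{"grip":0.2,"travel":[0,0,0],"spin":0},{"grip":0.2,"travel":[0,0,0],"spin":0}]' 15
python3 - <<'E'
from rig import *
import cv2
cv2.imwrite('pics/w5.png',read_camera('wrist')[:,:,::-1])
E
```

```text
time: 6.35
tool_pos: [0.5437, 0.0901, 0.1748]
eef_rot: [[0.993, -0.119, -0.0], [-0.119, -0.993, 0.0], [-0.0, -0.0, -1.0]]
contact_force: [-0.5, 0.5, -0.3]
width: 0.0441
grip_force: 2.5
time: 7.18
tool_pos: [0.5436, 0.09, 0.1749]
eef_rot: [[0.993, -0.119, -0.0], [-0.119, -0.993, -0.0], [-0.0, 0.0, -1.0]]
contact_force: [0.1, -0.3, -1.3]
width: 0.0337
grip_force: 15.0
```

View pics/w5.png

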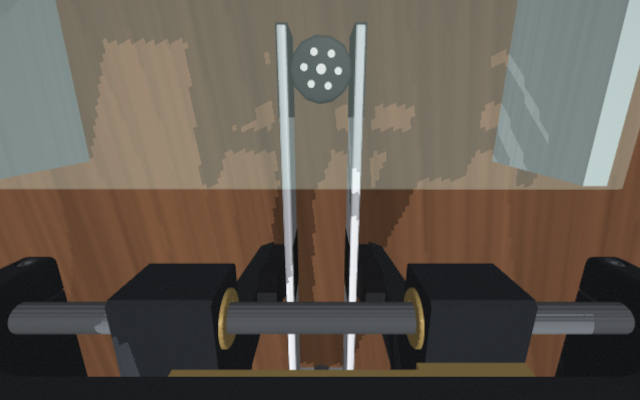

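The tongs are closed on the capsule at (321,68) with parallel arms; width is 33.7 mm and grip 15 N. I'll lift slightly and draw it out.

```bash
python3 -m creep '[{"grip":0.2,"travel":[0,0,0],"spin":0},{"grip":0.2,"travel":[0,0,-0.3],"spin":0},{"grip":0.2,"travel":[0,0,-0.6],"spin":0},{"grip":0.2,"travel":[-1,0,-0.6],"spin":0},{"grip":0.2,"travel":[-2,0,-0.6],"spin":0},{"grip":0.2,"travel":[-3.5,0,-0.6],"spin":0},{"grip":0.2,"travel":[-5,0,-0.6],"spin":0},{"grip":0.2,"travel":[-6.5,0,-0.6],"spin":0},{"grip":0.2,"travel":[-8,0,-0.6],"spin":0},{"grip":0.2,"travel":[-9.5,0,-0.6],"spin":0}]' 15
python3 -m creep '[{"grip":0.2,"travel":[-1,0,0],"spin":0},{"grip":0.2,"travel":[-1,0,-1],"spin":0},{"grip":0.2,"travel":[-1,0,-3],"spin":0},{"grip":0.2,"travel":[-1,0,-5],"spin":0},{"grip":0.2,"travel":[-1,0,-7],"spin":0},{"grip":0.2,"travel":[-1,0,-9],"spin":0},{"grip":0.2,"travel":[-1,0,-11],"spin":0},{"grip":0.2,"travel":[-1,0,-13],"spin":0},{"grip":0.2,"travel":[-1,0,-14.5],"spin":0},{"grip":0.2,"travel":[-1,0,-15],"spin":0}]'
python3 -m creep '[{"grip":0.2,"travel":[0,0,0],"spin":0},{"grip":0.2,"travel":[0,0,0],"spin":0},{"grip":0.2,"travel":[0,0,0],"spin":0},{"grip":0.2,"travel":[0,0,0],"spin":0},{"grip":0.2,"travel":[0,0,0],"spin":0},{"grip":0.2,"travel":[0,0,0],"spin":0}]'
python3 - <<'E'
from rig import *
import cv2,numpy as np
w=read_camera('wrist')[:,:,::-1];s=read_camera('side')[95:295,240:440,::-1]
cv2.imwrite('pics/f.png',np.vstack([cv2.resize(w[:200],(640,200)),np.hstack([cv2.resize(s,(400,400)),np.zeros((400,240,3),np.uint8)])]))
E
```

```text
time: 8.07
tool_pos: [0.4473, 0.1014, 0.181]
eef_rot: [[0.993, -0.118, -0.001], [-0.118, -0.993, -0.0], [-0.001, 0.0, -1.0]]
contact_force: [0.0, 0.3, -1.8]
width: 0.0341
grip_force: 15.0
time: 8.9
tool_pos: [0.4403, 0.1026, 0.3339]
eef_rot: [[0.993, -0.119, 0.005], [-0.119, -0.993, 0.001], [0.005, -0.002, -1.0]]
contact_force: [-0.1, 0.2, -1.2]
width: 0.0339
grip_force: 15.0
time: 9.4
tool_pos: [0.4392, 0.1025, 0.3304]
eef_rot: [[0.993, -0.119, -0.001], [-0.119, -0.993, -0.0], [-0.001, 0.0, -1.0]]
contact_force: [0.4, -0.7, -0.4]
width: 0.0339
grip_force: 15.0
```

View pics/f.png

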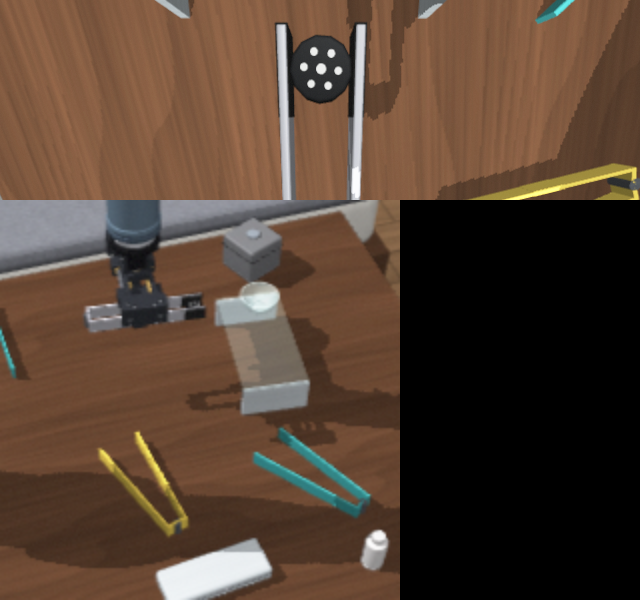

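The capsule is still in the closed tongs at (321,68), its underside about 15 cm up and well in front of the shelf, and the bystanders look undisturbed. Handing in.

```bash
python3 -c "from rig import bot; print(bot.close_job())"
```

```text
the job is handed in; nothing more can be done
None
```

The tongs closed on the capsule under the shelf, drew it out to the front and are holding it steady about 15 cm above the nightstand; I handed the job in at about 9.5 s, but the interface returned no verdict.

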